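# Clamp a stepped shaft in the run-out V-block

## Task

Lay the stepped shaft from the rack in the V of the run-out station's V-block, about centred on it. Then pinch the two side tabs of the quick-release clamp to free it from the spare V-block, set it over the middle of the shaft on the station's V-block and let the tabs go so that both hooks lock under the block. Finally turn the wing screw clockwise until it bottoms and back it off a quarter turn, so that the shaft can be turned by hand; disturb nothing else on the bench.

Things in the scene. Friction and masses are not known exactly. Their poses are not given: they have to be found in the camera images.
- shaft: Stepped steel shaft, 120 mm long, 0.37 kg: a thick middle 26 mm in diameter, 70 mm long, and a 16 mm journal, 25 mm long, at each end (ends alike). Origin: its centre; x along its axis. It starts level in one of the rack's two notches, its axis 42 mm above the table; the rack's other notch holds a plain pin without steps.
- rack_mid (a point): Middle of the floor of the black shaft rack (130 mm wide in y, fixed), 8 mm above the table; x along the shafts. Notches at y = +32 and -32 mm; V supports only at x = +34 and -34 mm, so between them there is free space beside a shaft down to this floor. Its supports reach 41 mm above the table.
- station: Run-out station, fixed: a dark plate 190 x 76 x 8 mm with a steel V-block 50 mm long (x), 44 mm wide (y), its flat top 53 mm above the table. Origin: on the table under the block's middle; x along the V, z up. A dial indicator, swung aside, stands on a 106 mm tall post at x = -112 mm, its 42 mm dial at y = +48 mm.
- station_v (a point): Where the shaft's centre lies when it rests in the station's 90-degree V: 58.4 mm above the table, 5.4 mm above the block's top (the shaft's top is then 71.4 mm up). x along the V, which is 26 mm wide at the top. A groove along each side of the block leaves a lip, its underside 32 mm above the table, for the clamp's hooks.
- spare: The spare V-block, fixed to the table: the same block and top height (53 mm) on a short 90 x 76 x 8 mm plate, without a dial. Origin: on the table under the block's middle; x along its V. At the start the clamp is locked on it, within 8 mm of its middle.
- clamp: Quick-release bridge clamp, 0.25 kg: a dark bridge 46 mm long (y), 16 mm wide (x), its top 32 mm above two feet that stand astride the V on a block's top. Origin: midway between the feet, at their underside (53 mm above the table when seated on a block); x along the V, y across it, z up. Rigid cheeks beside the legs reach 15 mm below the feet along the block's sides (0.8 mm clearance, ends flared). Either way round will do. The wing screw reaches 54 mm above the feet.
- tab_a (a point): Middle of the outer face of the ribbed tab at the clamp's +y end, 22 mm wide (x), 18 mm high, 12 to 30 mm above the feet, leaning outward. The two tabs measure 67 mm over their upper edges at rest and 59 mm, upright and 2 mm higher, when fully pinched together along y; that takes about 5 N at the upper edge and ends on a firm stop, so the clamp can be carried by the pinched tabs.
- tab_b (a point): The same on the tab at the clamp's -y end.
- clamp_hooks (a point): Midway between the hooks, level with their upper faces, 24 mm below the feet. Under each tab a hooked leg, 20 mm wide, reaches 28 mm below the feet and locks under the block's side lip (21 mm below the feet when seated). Pinching the tabs swings the hooks out, clear of the block by 2.5 mm a side; let go, they spring back. Unpinched, the clamp can be neither pulled off nor pushed on.
- wing_mid (a point): Middle of the wing of the clamp's screw, on the screw's upright axis, 45.5 mm above the clamp's feet. The wing is a steel bar 28 mm long, 9 mm thick, 17 mm high, 37 to 54 mm above the feet, 5 mm clear above the bridge. The point's x axis points along the 28 mm length, its y axis across the two flats to grip.
- wing (a joint): Angle of the wing screw in the clamp (rad). 0: bottomed, a firm stop, the wing then along the clamp's x; it grows as the screw is backed off, anticlockwise seen from above. It starts 0.5 to 1.15 rad off the bottom and turns stiffly (0.03 N m), staying where it is left.
- latch_a (a joint): Swing of the latch at the clamp's +y end (rad): 0 hook closed, 0.17 fully pinched and the hook clear of the block.
- latch_b (a joint): The same for the latch at the clamp's -y end.
- pin: Plain steel pin, 20 mm x 100 mm, lying in the rack's other notch; origin its centre. Leave it there.
- ring_gauge: Steel ring gauge, 48 mm wide, 16 mm high; bystander.
- weight: Knobbed steel weight, 42 mm wide, 52 mm high; bystander.
- caliper: Digital caliper lying at the bench's left; bystander.
- brush: Brush lying at the right; bystander.
Not all that is in view belongs to the job. What is shaped like the spare but blue is not meant.

How it is judged:
By the outcome, as a careful person would: the job done as asked, in the order asked, and still so for the second after the job is handed in, with the robot touching nothing.
It also fails if it takes over 72 s, if anything falls off the work surface, if the arm or the gripper's body presses on something with over 40 N, if the wrist force passes 120 N, or if a joint passes its speed limit or range.

## Robot

A 6-joint arm with a two-finger parallel gripper is mounted at the origin on the work surface. World frame = base frame: x ahead of the robot, y to its left, z up, the work surface at z = 0. Lengths are in mm, angles in rad, forces in N, time in s.
With the tool pointing down it reaches from about 350 to 975 mm from the base axis. Payload 7.1 kg.
Tool frame: the origin (TCP) lies midway between the tips of the shut fingers; the grasp point (between the pads) lies 19 mm behind it (ctrl.grip_point_offset is the distance from the TCP to the grasp point, in mm); z points along the fingers, y is the line along which they close (so a half turn about z gives the same grasp; the last joint's range is limited). The gripper opens to 88 mm and grips with 3 to 60 N. Pads are 20 mm wide; open, the fingers measure 115 mm over their backs; the gripper's body (75 mm by 178 mm) begins 61 mm behind the grasp point.
Start: joints at [-1.243, 0.423, 1.63, -0, 1.089, -0.019], TCP at [212.448, -587.767, 222.675] pointing down, gripper open.
Joint ranges: [-3, 3], [-0.9, 2.11], [0.09, 2.58], [-1.31, 4.45], [0.11, 2.69], [-2.54, 2.54]. Speed limits (rad/s): [2.39, 2.39, 3.01, 3.14, 3.14, 3.14].

## Interface

Orientations are given as a rotation vector (axis times angle).
In Python, from workcell import get_obs, optics, close_job, spotter, ctrl gives the robot as it stands. The module is installed in compiled form; this text tells all that it offers.
- The arm moves only by the tool move_arm, never from a script. Its argument "rows" is a list of rows, each a list of 5 numbers: the shift along the tool's x, y, z in cm, then the turn about the tool's z in degrees, then the opening in per cent of the stroke, from 0 (shut) to 100 (fully open). A call has 1 to 10 rows; each row shifts and turns the commanded pose from where the row before left it, along the tool's axes as they then stand; what a row does not reach is not made up. A row lasts 1/8 s, in which the tool goes at most 62.5 mm and 10.7 degrees, less where a joint would pass 70% of its speed; a pose out of reach is approached as far as the arm can. A call with a gripper value outside its range is refused whole. The fingers move at their own pace and stop on an object; the grip force is fixed at half the most. Time passes only in rows, so rows that do not move let the fingers close. It gives the time, the measured TCP pose, the force, the opening and the grip force at its end, in the units of the state.
- get_obs(): the state, without advancing time (a new reading comes with each control period).
- optics.get_image(name): name is "scene" or "top" or "wrist"; returns the picture (400x640x3 uint8, blue, green, red); there is no depth.
- optics.calibration(name): a dict with "camera_matrix" (3x3 intrinsics, pixels), "xyz" and "orientation" of the camera in the world. Camera axes: x right, y down, z forward; pixel columns grow to the right and rows downward; lengths in mm; the calibration is good to about 2 mm. A picture is of the moment at which its call begins: read the wrist's pose just before it. calibration takes no time and is no camera call; for the wrist camera it gives the pose at the moment of the call.
- close_job(): hands the job in; it is judged then, once.
Trained networks look in the newest picture that a camera, given by its name, has taken for a name from the list of things; names that differ only in an ending like _2 or _b are one class to them, and where a whole thing is asked for, a point or a joint stands for the part that bears it (a point fixed in the world has none). Each returns a list of dicts, best first, with "conf" (0 to 1); they miss things now and then, are a little off and sometimes report something else, mostly with a low value. They report only what shows in the picture. A call takes as long as a camera call. They do not tell look-alikes from the thing itself.
- spotter.find_in(camera, label): "point" ([column, row] in pixels, amid what is visible of it).
- spotter.regions_of(camera, label): "region" (400x640 bool, what is visible of it) and "point" ([column, row] in pixels, amid what is visible of it).
The state is a dict: "t": time; "qpos": joint angles; "qvel": joint speeds; "joint_torque": joint torques, N m; "ee_pos": TCP position; "orientation": TCP orientation; "ft_force": force on the tool from outside, world axes, zero at the start; "moment": the same for the moment, N m; "width": finger opening in mm; "grasp_force": force on a finger pad.
Only numpy, scipy, OpenCV 4.12 (cv2) and the standard library are available. Lean on these libraries where they do the work, as an engineer would, in place of code of your own. Each camera call takes 0.05 s, during which the arm holds its last target. There are 200 camera calls.

## Working session

There is one attempt and no reset: what is moved stays moved. The work goes in short steps, Python scripts to look and compute and a tool call to move; the robot and the scene stay as the last step left them, time stands still between calls to the robot, and variables do not carry over. Pictures are saved under pics/ and viewed, at most 10 in all, crops included, and the job is handed in when it is done.

Besides the shell and the picture viewer there is one more tool, called after ">>>" as name(argument=value, ...) on one line, values as JSON. move_arm: Moves the arm, as the interface text tells. Its arguments: {"type":"object","properties":{"rows":{"type":"array","items":{"type":"array","items":{"type":"number"}}}},"required":["rows"]}

```bash
mkdir -p pics; cat > h.py <<'E'
import numpy as np, cv2
from scipy.spatial.transform import Rotation as R
from workcell import get_obs, optics, close_job, spotter, ctrl
def cal(n):
    c=optics.calibration(n); K=np.array(c["camera_matrix"]); o=np.array(c["orientation"])
    return K,np.array(c["xyz"],float),(R.from_rotvec(o).as_matrix() if o.size==3 else o)
def ray(c,px,z):
    K,p,M=c; d=M@np.linalg.solve(K,[px[0],px[1],1.]); return p+d*(z-p[2])/d[2]
def proj(c,X):
    K,p,M=c; q=K@(M.T@(np.array(X,float)-p)); return q[:2]/q[2]
def axis(c,reg,z):  # centre, long axis angle, extents from region on plane z
    v,u=np.nonzero(reg); P=np.array([ray(c,(a,b),z)[:2] for a,b in zip(u,v)],np.float32)
    r=cv2.minAreaRect(P); m=P.mean(0); w=np.linalg.eigh(np.cov(P.T))[1][:,1]
    return np.round(m,1),np.round(np.degrees(np.arctan2(w[1],w[0])),1),np.round(r[0],1),np.round(r[1],1),round(r[2],1)
E
python3 - <<'E'
from h import *
s=get_obs(); print(s["t"],s["ee_pos"],s["orientation"],s["width"],ctrl.grip_point_offset)
for n in("top","scene"):
    c=cal(n); im=optics.get_image(n); cv2.imwrite(f"pics/{n}0.png",im); print(n,c[1].round(),c[2].round(2).tolist(),c[0][0,0])
    if n=="scene": continue
    for l,z in(("shaft",42),("pin",42),("station",0),("spare",0),("clamp",85),("wing_mid",105),("rack_mid",8),("station_v",53),("ring_gauge",16),("weight",52)):
        for d in spotter.find_in(n,l)[:3]: print(l,round(d["conf"],2),np.round(d["point"]),ray(c,d["point"],z).round(0)[:2])
E
```

```text
0.0 [ 212.27718018 -587.25574931  221.89358091] [-3.09299819e+00 -5.41731855e-01  3.34863433e-04] 88.10317391475826 18.700000000000003
top [ 329.   12. 1191.] [[0.01, -0.99, 0.16], [-1.0, -0.01, -0.02], [0.02, -0.16, -0.99]] 378.58936556622086
shaft 0.67 [416. 192.] [ 550. -303.]
pin 0.7 [394. 196.] [ 534. -234.]
station 0.86 [242. 208.] [496. 241.]
spare 0.94 [328. 191.] [556. -31.]
spare 0.69 [291. 260.] [335.  83.]
spare 0.58 [337. 233.] [421. -59.]
clamp 0.51 [328. 181.] [570. -28.]
wing_mid 0.71 [397. 198.] [ 516. -227.]
wing_mid 0.26 [241. 203.] [496. 224.]
rack_mid 0.87 [401. 201.] [ 526. -261.]
station_v 0.86 [242. 208.] [488. 230.]
ring_gauge 0.69 [277. 142.] [711. 135.]
weight 0.48 [361. 150.] [ 679. -132.]
weight 0.4 [419. 192.] [ 547. -308.]
scene [1132.  187.  840.] [[-0.3, 0.72, -0.62], [0.95, 0.24, -0.18], [0.02, -0.65, -0.76]] 376.2004597316554
```

```bash
python3 - <<'E'
from h import *
a=cv2.imread("pics/top0.png")[110:290,190:460]; b=cv2.imread("pics/scene0.png")
a=cv2.resize(a,(800,533),interpolation=cv2.INTER_CUBIC)
cv2.imwrite("pics/topc.png",a)
E
```

```text
(no output)
```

View pics/topc.png

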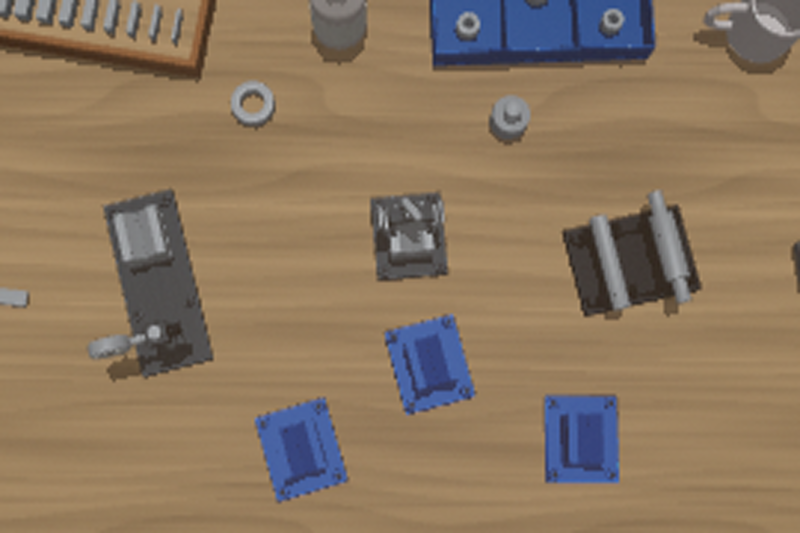

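View pics/scene0.png

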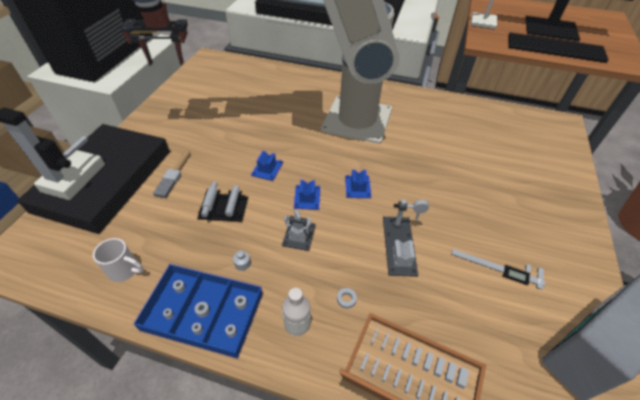

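The top crop shows the stepped shaft at crop (670,246), i.e. pixel (416,193). It is the right-hand bar in the rack, with thinner ends.

Look-alikes:
- Shaft: the plain pin at (396,198).
- Spare block: the dark plate with the clamp is at (328,190). The three blue decoys are at (335,233), (291,262) and (386,258).
- Station: dark plate with block at (237,190) and dial post at (242,225).

I choose the right bar, the dark spare and the dark station.

```bash
python3 - <<'E'
from h import *
c=cal("top"); f=lambda x,y:(190+x/2.963,110+y/2.963)
def seg(a,b,z):
    A,B=ray(c,f(*a),z),ray(c,f(*b),z); d=B-A; print(((A+B)/2).round(1),np.linalg.norm(d).round(1),np.degrees(np.arctan2(d[1],d[0])).round(1))
seg((684,300),(657,192),42); seg((626,308),(598,215),42)
seg((142,377),(104,207),8); seg((212,360),(175,191),8)
seg((127,267-10),(115,210),53);seg((164,250),(153,205),53)
seg((379,280),(371,198),8);seg((447,274),(439,193),8)
for l,z in(("shaft",42),("clamp",80),("pin",42)):
    optics
    for d in spotter.regions_of("top",l)[:1]: print(l,d["conf"],axis(c,d["region"],z))
E
```

```text
[ 545.8 -302.7   42. ] 117.3 12.2
[ 528.4 -240.8   42. ] 101.8 15.5
[495.1 273.2   8. ] 187.9 15.1
[513.8 199.4   8. ] 187.3 14.3
[548.5 268.   53. ] 51.2 16.7
[555.3 229.9  53. ] 48.9 15.8
[555.2   6.5   8. ] 90.0 6.2
[562.3 -66.6   8. ] 89.1 5.7
shaft 0.49 (array([ 545.8, -299.2], dtype=float32), np.float64(-165.3), array([ 545.6, -299.1]), array([117.1,  25.2]), 12.4)
clamp 0.57 (array([567.3, -27.4], dtype=float32), np.float64(95.1), array([566.1, -27.7]), array([36. , 66.6]), 4.7)
pin 0.65 (array([576.4, -31.3], dtype=float32), np.float64(94.7), array([574.4, -30.6]), array([30.9, 65.3]), 5.0)
```

```bash
cat >> h.py <<'E'
def go(x,y,z,h=None):
    s=get_obs(); M=R.from_rotvec(s["orientation"]).as_matrix(); d=M.T@(np.array([x,y,z])-s["ee_pos"])/10
    hd=np.degrees(np.arctan2(M[1,0],M[0,0])); t=0 if h is None else ((hd-h+90)%180-90)
    print("t",round(s["t"],2),"pos",s["ee_pos"].round(1),"head",hd.round(2),"tiltz",M[:,2].round(3),"q6",s["qpos"][5].round(2),"| shift cm",d.round(2),"turn",round(t,1))
E
python3 - <<'E'
from h import *
go(546,-302,170,13.5)
c=cal("wrist");s=get_obs();print(c[1]-s["ee_pos"],c[2].round(2).tolist(),c[0][0])
E
```

```text
t 0.75 pos [ 212.4 -587.7  222.7] head 19.87 tiltz [-0.  0. -1.] q6 -0.02 | shift cm [ 41.08 -15.54   5.27] turn 6.4
[ 70.85167678  25.11405491 162.62136791] [[0.34, -0.9, -0.26], [-0.94, -0.33, -0.09], [-0.0, 0.27, -0.96]] [303.70860101   0.         319.70639563]
```

>>> move_arm(rows=[[4.1, -1.55, 0.5, 0, 100], [4.1, -1.55, 0.5, 0, 100], [4.1, -1.55, 0.5, 0, 100], [4.1, -1.55, 0.5, 0, 60], [4.1, -1.55, 0.5, 0, 60], [4.1, -1.55, 0.5, 0, 50], [4.1, -1.55, 0.5, 0, 50], [4.1, -1.55, 0.5, 0, 50], [4.1, -1.55, 0.5, 0, 50], [4.1, -1.55, 0.5, 6.4, 50]])

```text
t: 2.0
ee_pos: [546.5, -301.7, 172.6]
orientation: [3.12, 0.365, 0.0]
ft_force: [0.4, -0.1, 0.6]
width: 43.7
grasp_force: 0.0
```

```bash
python3 - <<'E'
from h import *
go(546,-302,24,13.5)
c=cal("wrist");im=optics.get_image("wrist"); cv2.imwrite("pics/w1.png",im)
for d in spotter.regions_of("wrist","shaft")[:2]: print(d["conf"],d["point"],axis(c,d["region"],42))
E
```

```text
t 2.0 pos [ 546.5 -301.7  172.6] head 13.33 tiltz [ 0. -0. -1.] q6 0.81 | shift cm [-0.06  0.02 14.86] turn -0.2
0.59 [316.9, 186.8] (array([ 547.9, -299.7], dtype=float32), np.float64(-166.3), array([ 544.5, -300.5]), array([123.4,  26.6]), 13.7)
0.49 [42.9, 101.6] (array([567.8, -33. ], dtype=float32), np.float64(102.0), array([568.1, -30.5]), array([36.8, 74.5]), 6.6)
```

View pics/w1.png

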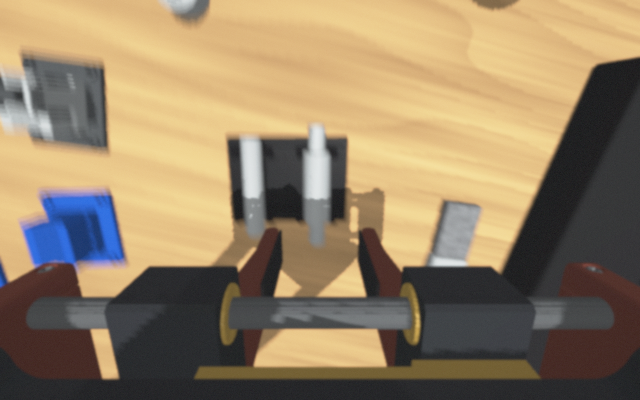

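The wrist view shows the stepped shaft at (317,187), with its ends at (317,125) and (318,245). The pin is to its left at (252,185). The measured length of 123 mm and width of 26 mm fit the shaft, so I descend.

>>> move_arm(rows=[[-0.1, 0, 3.5, -0.3, 50], [0, -0.1, 3.5, 0, 50], [0, 0, 3.0, 0, 50], [0, 0, 2.5, 0, 50], [0, 0, 1.5, 0, 50], [0, 0, 0.9, 0, 50], [0, 0, 0, 0, 25], [0, 0, 0, 0, 10], [0, 0, 0, 0, 10], [0, 0, 0, 0, 10]])

```text
t: 3.35
ee_pos: [544.0, -300.7, 24.4]
orientation: [-3.117, -0.376, 0.0]
ft_force: [-0.3, 5.6, 1.0]
width: 25.2
grasp_force: 30.0
```

>>> move_arm(rows=[[0, 0, -2, 0, 10], [0, 0, -4, 0, 10], [0, 0, -5, 0, 10], [1, -4, -3, 0, 10], [1.8, -7, 0, 0, 10], [1.5, -6, 0, 0, 10], [1.5, -6, 0, 0, 10], [1.5, -6, 0, 0, 10], [1.5, -6, 0, 0, 10], [1.5, -6, 0, 0, 10]])

```text
t: 4.6
ee_pos: [546.7, 112.9, 165.4]
orientation: [3.119, 0.377, 0.004]
ft_force: [1.7, -0.1, -4.2]
width: 25.4
grasp_force: 30.0
```

>>> move_arm(rows=[[1.5, -6, 0, 0, 10], [1, -4, 0, 0, 10], [0.5, -2, 0, 0, 10], [0, 0, 0, -1.3, 10], [0, 0, 0, 0, 10]])

```text
t: 5.22
ee_pos: [547.0, 233.5, 163.9]
orientation: [3.114, 0.411, -0.0]
ft_force: [-0.2, -0.3, -4.0]
width: 25.7
grasp_force: 30.0
```

```bash
python3 - <<'E'
from h import *
c=cal("wrist");im=optics.get_image("wrist"); cv2.imwrite("pics/w2.png",im)
go(552,249,170,15)
for l,z in(("station",8),("station_v",53),("shaft",180)):
  for d in spotter.regions_of("wrist",l)[:2]: print(l,d["conf"],d["point"],axis(c,d["region"],z))
E
```

```text
t 5.28 pos [547.1 233.3 163.9] head 15.0 tiltz [-0. -0. -1.] q6 1.69 | shift cm [ 0.88 -1.39 -0.62] turn -0.0
station 0.98 [286.2, 168.3] (array([551.4, 264.8], dtype=float32), np.float64(-176.5), array([478.2, 231.1]), array([251.4,  76. ]), 15.1)
station 0.67 [586.2, 246.1] (array([557.3, -84.8], dtype=float32), np.float64(85.8), array([559.7, -90. ]), array([149.8,  50.5]), 86.3)
station_v 0.98 [286.2, 168.3] (array([561.1, 263.1], dtype=float32), np.float64(-176.5), array([498.2, 234.1]), array([215.9,  65.3]), 15.1)
station_v 0.67 [586.2, 246.1] (array([566.1, -37.1], dtype=float32), np.float64(85.8), array([568.2, -41.6]), array([128.6,  43.3]), 86.3)
shaft 0.59 [318.5, 235.7] (array([557.7, 236.1], dtype=float32), np.float64(-164.8), array([545. , 232.6]), array([128.5,  26.5]), 14.5)
```

View pics/w2.png

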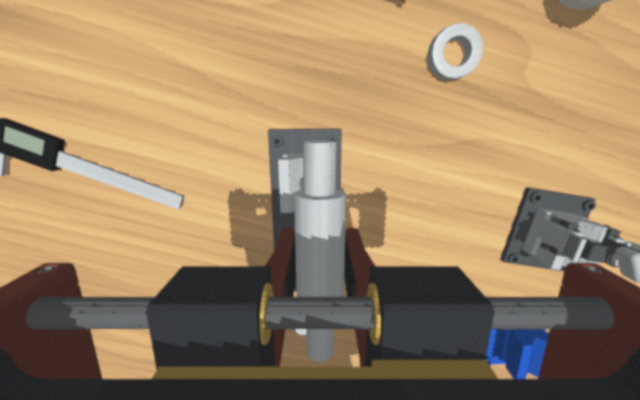

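The shaft hangs aligned above the station. The station plate's far corners are at (269,129) and (341,129), and the block's far left top corner is at about (278,157). The spare with the clamp shows at (555,230).

```bash
python3 - <<'E'
from h import *
c=cal("wrist"); h=np.radians(15); ex=np.array([np.cos(h),np.sin(h)]); ey=np.array([-np.sin(h),np.cos(h)])
A,B=ray(c,(269,129),8)[:2],ray(c,(341,129),8)[:2]; print(A,B,np.linalg.norm(A-B),(A+B)/2)
d=A-B; print("head",np.degrees(np.arctan2(d[1],d[0]))-90)
C=ray(c,(278,157),53)[:2]; print("blk corner",C,"centre",C-25*ex-22*ey, "plate-end x rel:",((A+B)/2-(C-25*ex-22*ey))@ex,((A+B)/2-(C-25*ex-22*ey))@ey)
im=cv2.imread("pics/w2.png"); 
t=cal("top"); tim=optics.get_image("top")
p=proj(t,(552,249,53)).astype(int); print(p)
x=cv2.resize(im[110:270,240:360],(450,600),interpolation=cv2.INTER_CUBIC)
y=cv2.resize(cv2.imread("pics/top0.png")[165:240,215:265],(350,525),interpolation=cv2.INTER_CUBIC)
o=np.zeros((600,800,3),np.uint8);o[:,:450]=x;o[:525,450:]=y;cv2.imwrite("pics/c3.png",o)
E
```

```text
[589.5102885 298.2347411] [608.63887618 227.04625481] 73.71365848071079 [599.07458234 262.64049795]
head 15.040310118971007
blk corner [571.82206787 278.64259184] centre [553.36794121 250.92174753] plate-end x rel: 47.18226089605565 -0.5103055266680343
[237 187]
```

View pics/c3.png

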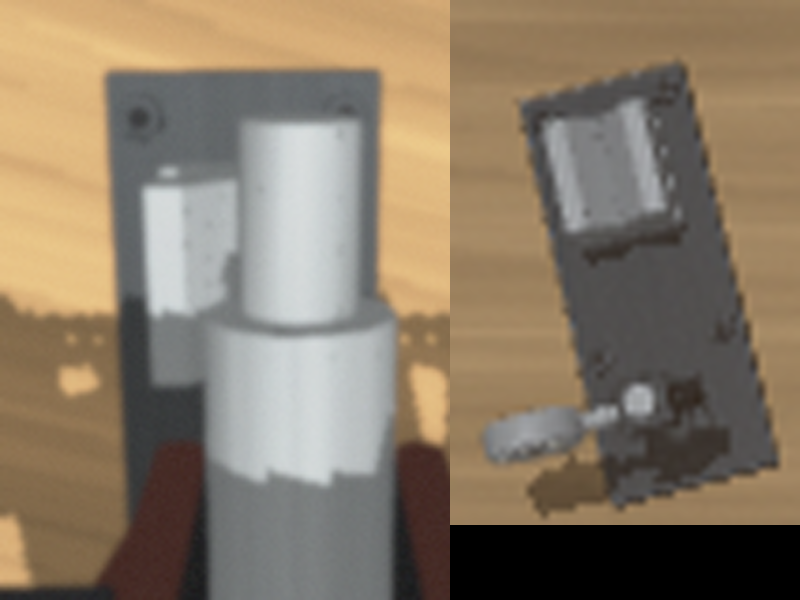

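The crop shows the block's top-left edge from (143,185) to (152,385) in the wrist view. All four block-top corners are visible in the top view.

```bash
python3 - <<'E'
from h import *
c=cal("wrist"); h=np.radians(15); ex=np.array([np.cos(h),np.sin(h)]); ey=np.array([-np.sin(h),np.cos(h)])
f=lambda x,y:(240+x/3.75,110+y/3.75)
A,B=[ray(c,f(*p),53)[:2] for p in((143,185),(152,385))]; d=A-B
print(np.linalg.norm(d),np.degrees(np.arctan2(d[1],d[0])),(A+B)/2-22*ey)
t=cal("top"); P=np.array([ray(t,(215+(x-450)/7,165+y/7),53)[:2] for x,y in((545,122),(638,100),(665,205),(572,228))])
print(P.mean(0),np.linalg.norm(np.diff(P,axis=0),axis=1))
s=get_obs()
for q,tag in((P.mean(0),"t"),((A+B)/2-22*ey,"w")): go(q[0],q[1],100,15)
E
```

```text
50.803054042872304 15.469061898310645 [551.01152545 250.23074376]
[550.06372633 248.90677974] [41.32740392 48.48591744 41.15955174]
t 5.47 pos [547.2 233.7 163.7] head 14.99 tiltz [-0. -0. -1.] q6 1.69 | shift cm [ 0.67 -1.39  6.37] turn -0.0
t 5.47 pos [547.2 233.7 163.7] head 14.99 tiltz [-0. -0. -1.] q6 1.69 | shift cm [ 0.8  -1.5   6.37] turn -0.0
```

At the station the fingertips would hit the block top, because with this grip the TCP sits about 18 mm below the shaft axis. I must regrip higher, with the tips only about 4 mm below the axis. I'll go back to the rack notch.

>>> move_arm(rows=[[-0.8, 3, 0, 1.3, 10], [-1.4, 6, 0, 0, 10], [-1.4, 6, 0, 0, 10], [-1.4, 6, 0, 0, 10], [-1.4, 6, 0, 0, 10], [-1.4, 6, 0, 0, 10], [-1.4, 6, 0, 0, 10], [-1.4, 6, 0, 0, 10], [-1.3, 5, 0, 0, 10], [-0.5, 2, 0, 0, 10]])

```text
t: 6.72
ee_pos: [550.4, -303.2, 163.6]
orientation: [3.119, 0.371, 0.0]
ft_force: [-0.5, 0.2, -3.5]
width: 25.3
grasp_force: 30.0
```

```bash
python3 - <<'E'
from h import *
go(544,-300.7,25,13.7)
E
```

```text
t 6.72 pos [ 550.4 -303.2  163.6] head 13.57 tiltz [ 0.    -0.001 -1.   ] q6 0.81 | shift cm [-0.57 -0.4  13.86] turn -0.1
```

>>> move_arm(rows=[[-0.55, -0.35, 2, 0, 10], [0, 0, 4, 0, 10], [0, 0, 4, 0, 10], [0, 0, 1.5, 0, 10], [0, 0, 0, 0, 10]])

```text
t: 7.35
ee_pos: [544.5, -297.2, 48.1]
orientation: [-3.118, -0.377, 0.002]
ft_force: [0.2, 0.0, -3.8]
width: 25.3
grasp_force: 30.0
```

```bash
python3 - <<'E'
from h import *
go(544,-300.7,25,13.7)
E
```

```text
t 7.35 pos [ 544.5 -297.2   48.1] head 13.78 tiltz [-0.002  0.001 -1.   ] q6 0.81 | shift cm [-0.13  0.33  2.31] turn 0.1
```

>>> move_arm(rows=[[-0.1, 0.33, 0, 0, 10], [0, 0, 1, 0, 10], [0, 0, 0.7, 0, 10], [0, 0, 0.4, 0, 10], [0, 0, 0.1, 0, 10], [0, 0, 0, 0, 10]])

```text
t: 8.1
ee_pos: [544.8, -301.2, 26.6]
orientation: [-3.119, -0.377, 0.0]
ft_force: [-0.0, -0.5, -3.6]
width: 25.4
grasp_force: 30.0
```

>>> move_arm(rows=[[0, 0, 0.1, 0, 10], [0, 0, 0.1, 0, 10], [0, 0, 0, 0, 10], [0, 0, 0, 0, 45], [0, 0, 0, 0, 45], [0, 0, -0.6, 0, 45], [0, 0, -0.7, 0, 45], [0, 0, 0, 0, 45]])

```text
t: 9.1
ee_pos: [545.3, -301.6, 38.7]
orientation: [3.118, 0.376, 0.002]
ft_force: [-0.2, 1.0, -0.4]
width: 39.6
grasp_force: 0.0
```

>>> move_arm(rows=[[0, 0, 0.05, 0, 20], [0, 0, 0, 0, 10], [0, 0, 0, 0, 10], [0, 0, 0, 0, 10], [0, 0, 0, 0, 10], [0, 0, -1, 0, 10], [0, 0, -1, 0, 10], [0, 0, 0, 0, 10]])

```text
t: 10.1
ee_pos: [545.5, -302.0, 58.4]
orientation: [3.117, 0.376, 0.003]
ft_force: [-0.2, 0.3, -3.9]
width: 25.5
grasp_force: 30.0
```

>>> move_arm(rows=[[0, 0, -4, 0, 10], [0, 0, -5, 0, 10], [1, -4, -1.5, 0, 10], [1.5, -6, 0, 0, 10], [1.5, -6, 0, 0, 10], [1.5, -6, 0, 0, 10], [1.5, -6, 0, 0, 10], [1.5, -6, 0, 0, 10], [1.5, -6, 0, 0, 10], [1.5, -6, 0, 0, 10]])

```text
t: 11.35
ee_pos: [546.8, 174.8, 162.3]
orientation: [3.119, 0.377, 0.001]
ft_force: [0.3, -0.2, -3.5]
width: 25.4
grasp_force: 30.0
```

>>> move_arm(rows=[[1.1, -4.5, 0, 0, 10], [0.8, -3, 0, 0, 10], [0, 0, 0, -1.4, 10], [0, 0, 0, 0, 10], [0, 0, 0, 0, 10]])

```text
t: 11.98
ee_pos: [547.5, 249.2, 162.1]
orientation: [3.114, 0.412, -0.001]
ft_force: [0.5, 0.1, -4.2]
width: 25.6
grasp_force: 30.0
```

```bash
python3 - <<'E'
from h import *
go(551,250,75,15.2)
c=cal("wrist");im=optics.get_image("wrist"); cv2.imwrite("pics/w4.png",im)
s=get_obs()
for d in spotter.regions_of("wrist","shaft")[:1]: print(d["conf"],d["point"],axis(c,d["region"],s["ee_pos"][2]+4))
E
```

```text
t 11.97 pos [547.5 249.2 162.1] head 15.09 tiltz [-0. -0. -1.] q6 1.72 | shift cm [0.36 0.01 8.71] turn -0.1
0.73 [320.5, 227.1] (array([559.2, 252. ], dtype=float32), np.float64(-164.9), array([546.7, 248.3]), array([127.9,  26.4]), 15.1)
```

>>> move_arm(rows=[[0.4, 0, 2, 0, 10], [0, 0, 3, 0, 10], [0, 0, 3, 0, 10], [0, 0, 1.5, 0, 10], [0, 0, 0.6, 0, 10], [0, 0, 0, 0, 10]])

```text
t: 12.82
ee_pos: [551.7, 251.4, 61.2]
orientation: [-3.114, -0.415, -0.0]
ft_force: [1.1, 0.1, -2.6]
width: 25.2
grasp_force: 30.0
```

```bash
python3 - <<'E'
from h import *
go(551,250,55,15.2)
c=cal("wrist");im=optics.get_image("wrist"); cv2.imwrite("pics/w5.png",cv2.resize(im[100:380,180:460],(600,600),interpolation=cv2.INTER_CUBIC))
E
```

```text
t 12.82 pos [551.7 251.4  61.2] head 15.16 tiltz [ 0.  0. -1.] q6 1.71 | shift cm [-0.1   0.12  0.62] turn -0.0
```

View pics/w5.png

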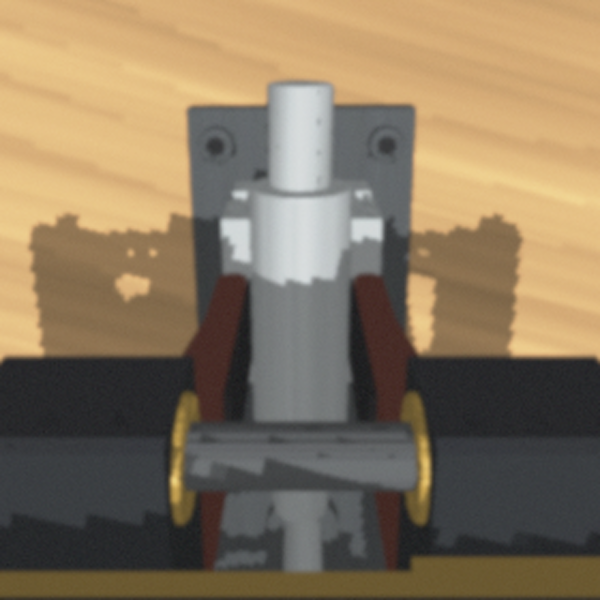

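The shaft is centred laterally: the block spans columns 220–383 in the crop and the shaft 252–350. I lower it in small steps.

>>> move_arm(rows=[[0, 0, 0.3, 0, 10], [0, 0, 0.15, 0, 10], [0, 0, 0, 0, 10], [0, 0, 0, 0, 10]])

```text
t: 13.38
ee_pos: [551.5, 251.4, 56.8]
orientation: [-3.114, -0.415, -0.0]
ft_force: [0.8, -0.4, -2.9]
width: 25.0
grasp_force: 30.0
```

>>> move_arm(rows=[[0, 0, 0.1, 0, 10], [0, 0, 0.08, 0, 10], [0, 0, 0, 0, 10], [0, 0, 0, 0, 10]])

```text
t: 13.88
ee_pos: [551.4, 251.4, 54.8]
orientation: [3.114, 0.415, -0.0]
ft_force: [-0.4, 0.1, -4.3]
width: 25.5
grasp_force: 30.0
```

>>> move_arm(rows=[[0, 0, 0.06, 0, 10], [0, 0, 0, 0, 10], [0, 0, 0, 0, 40], [0, 0, 0, 0, 40], [0, 0, 0, 0, 40], [0, 0, -0.5, 0, 40], [0, 0, -3, 0, 45]])

```text
t: 14.75
ee_pos: [550.1, 250.8, 88.3]
orientation: [3.113, 0.415, -0.006]
ft_force: [-0.2, 0.2, -0.7]
width: 38.9
grasp_force: 0.0
```

```bash
python3 - <<'E'
from h import *
go(551,250,150,15.2)
c=cal("wrist");im=optics.get_image("wrist"); cv2.imwrite("pics/w6.png",im)
for d in spotter.regions_of("wrist","shaft")[:1]: print(d["conf"],d["point"],axis(c,d["region"],60))
E
```

```text
t 14.75 pos [550.1 250.8  88.3] head 15.17 tiltz [-0.003 -0.001 -1.   ] q6 1.71 | shift cm [ 0.04  0.11 -6.17] turn -0.0
0.73 [319.8, 214.6] (array([558.4, 252.5], dtype=float32), np.float64(-164.7), array([556. , 251.8]), array([116.2,  25.4]), 15.4)
```

>>> move_arm(rows=[[0, 0, -4, 0, 60], [-0.5, 3, -5, 0, 80], [-1.2, 5.5, -1.5, 0, 100], [-1.2, 5.5, 0, 0, 100], [-1.2, 5.5, 0, 0, 100], [-1.1, 5, 0, 0, 100], [-0.8, 3, 0, 0, 100], [0, 0, 0, 9, 100], [0, 0, 0, 0, 100]])

```text
t: 15.98
ee_pos: [565.3, -30.2, 193.9]
orientation: [-3.137, -0.169, 0.001]
ft_force: [-0.1, 0.1, 0.3]
width: 87.8
grasp_force: 0.0
```

```bash
python3 - <<'E'
from h import *
go(566,-30,190,6)
c=cal("wrist");im=optics.get_image("wrist"); cv2.imwrite("pics/w7.png",im)
for l,z in(("clamp",85),("tab_a",74),("tab_b",74),("wing_mid",107),("spare",8)):
  for d in spotter.regions_of("wrist",l)[:2]: print(l,d["conf"],d["point"],axis(c,d["region"],z))
E
```

```text
t 15.97 pos [565.3 -30.2 193.9] head 6.19 tiltz [-0.  0. -1.] q6 1.39 | shift cm [ 0.08 -0.01  0.39] turn 0.2
clamp 0.7 [320.0, 187.7] (array([572.1, -29. ], dtype=float32), np.float64(95.9), array([571.5, -28. ]), array([43.3, 65.4]), 7.4)
tab_a 0.67 [287.2, 184.8] (array([569.1,   0. ], dtype=float32), np.float64(163.9), array([5.689e+02, 5.000e-01]), array([13.6, 30.5]), 69.3)
tab_a 0.65 [348.8, 184.8] (array([574. , -55.8], dtype=float32), np.float64(-153.5), array([574.1, -56.4]), array([31.5, 15.2]), 29.4)
tab_b 0.67 [287.2, 184.8] (array([569.1,   0. ], dtype=float32), np.float64(163.9), array([5.689e+02, 5.000e-01]), array([13.6, 30.5]), 69.3)
tab_b 0.65 [348.8, 184.8] (array([574. , -55.8], dtype=float32), np.float64(-153.5), array([574.1, -56.4]), array([31.5, 15.2]), 29.4)
wing_mid 0.59 [318.6, 193.9] (array([571.6, -28.2], dtype=float32), np.float64(-143.1), array([571.9, -29.1]), array([29.1, 14.3]), 44.2)
spare 0.94 [221.5, 351.3] (array([305.2,  77.5], dtype=float32), np.float64(139.1), array([303.4,  79. ]), array([79.8, 91.9]), 15.4)
spare 0.75 [419.9, 348.6] (array([ 337.7, -197.9], dtype=float32), np.float64(-139.5), array([ 341.7, -202.1]), array([62.2, 68.3]), 6.3)
```

View pics/w7.png

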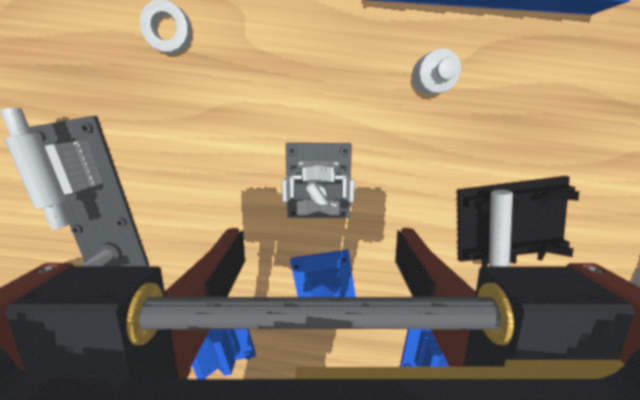

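The wrist view shows the clamp on the dark spare at (320,188), with tabs at (287,185) and (349,185) and the wing at (319,194). The shaft appears on the station's block at the left (35,170). I'll check that by projection while I come down over the clamp.

>>> move_arm(rows=[[0.6, -0.1, 2, 0.5, 100], [0, 0, 3.5, 0, 100], [0, 0, 2.4, 0, 100], [0, 0, 0.5, 0, 100], [0, 0, 0, 0, 100], [0, 0, 0, 0, 100]])

```text
t: 17.02
ee_pos: [572.1, -28.1, 111.1]
orientation: [3.138, 0.155, 0.003]
ft_force: [0.2, -0.6, 0.5]
width: 87.8
grasp_force: 0.0
```

```bash
python3 - <<'E'
from h import *
go(571.5,-28.5,60,5.7)
c=cal("wrist");im=optics.get_image("wrist"); cv2.imwrite("pics/w8.png",cv2.resize(im[60:340,150:490],(728,600),interpolation=cv2.INTER_CUBIC))
for l,z in(("clamp",85),("tab_a",78),("wing_mid",107)):
  for d in spotter.regions_of("wrist",l)[:2]: print(l,d["conf"],d["point"],axis(c,d["region"],z))
t=cal("top"); optics.get_image("top")
for d in spotter.regions_of("top","shaft")[:2]: print("shaft",d["conf"],d["point"],axis(t,d["region"],58))
E
```

```text
t 17.02 pos [572.1 -28.1 111.1] head 5.67 tiltz [ 0.002 -0.    -1.   ] q6 1.4 | shift cm [-0.07  0.03  5.11] turn -0.0
clamp 0.56 [319.2, 225.9] (array([573.4, -28.1], dtype=float32), np.float64(95.5), array([571.8, -27.7]), array([51.3, 67.2]), 5.7)
tab_a 0.76 [278.6, 221.5] (array([570.3,  -0.7], dtype=float32), np.float64(161.2), array([ 5.703e+02, -2.000e-01]), array([14.3, 34.5]), 70.2)
tab_a 0.74 [360.9, 220.8] (array([576.5, -54.8], dtype=float32), np.float64(-149.8), array([576.3, -55.8]), array([35.4, 14.8]), 33.0)
wing_mid 0.61 [320.1, 237.1] (array([573.1, -27.9], dtype=float32), np.float64(-145.0), array([573.1, -29.1]), array([30.3, 15.3]), 43.9)
shaft 0.86 [238.0, 185.8] (array([555.5, 252.1], dtype=float32), np.float64(-164.3), array([553.9, 252.7]), array([121.7,  28.4]), 14.3)
```

View pics/w8.png

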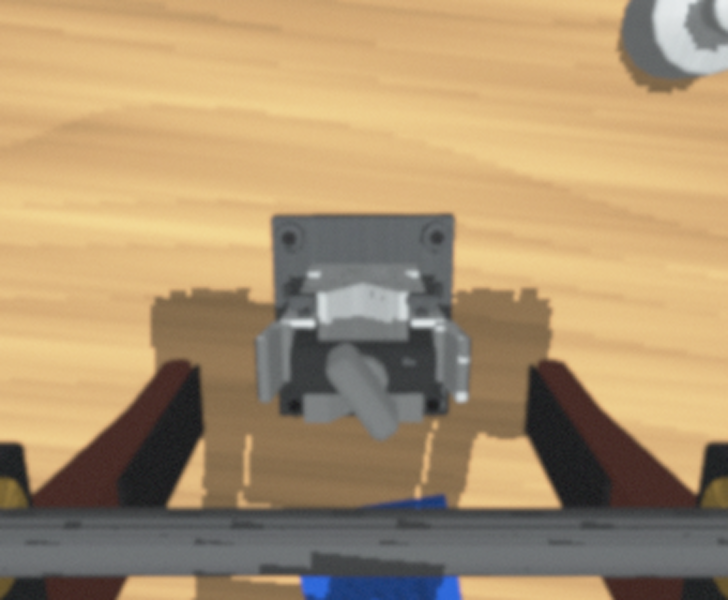

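The clamp is centred between the fingers. Its tabs are at crop columns 258 and 468, the fingers at 200 and 530, and its edges are parallel to the tool. The top view confirms the shaft sits on the station. I descend and pinch.

>>> move_arm(rows=[[0.08, 0, 2, 0, 100], [0, 0, 2, 0, 100], [0, 0, 1.1, 0, 100], [0, 0, 0, 0, 90], [0, 0, 0, 0, 80], [0, 0, 0, 0, 70], [0, 0, 0, 0, 60], [0, 0, 0, 0, 60], [0, 0, 0, 0, 60], [0, 0, 0, 0, 60]])

```text
t: 18.58
ee_pos: [573.2, -28.0, 61.0]
orientation: [3.137, 0.156, 0.004]
ft_force: [-2.2, 0.3, 9.3]
width: 58.5
grasp_force: 30.0
```

>>> move_arm(rows=[[0, 0, -0.3, 0, 60], [0, 0, -0.7, 0, 60], [0, 0, -1, 0, 60], [0, 0, -1, 0, 60], [0, 0, -1, 0, 60], [0, 0, 0, 0, 60]])

```text
t: 19.32
ee_pos: [572.8, -28.1, 100.4]
orientation: [3.137, 0.155, 0.003]
ft_force: [-0.3, -0.1, -2.6]
width: 58.6
grasp_force: 30.0
```

>>> move_arm(rows=[[0, -1, -3.5, 0, 60], [0.1, -4, -3, 0, 60], [0.1, -5, 0, 0, 60], [0.1, -5, 0, 0, 60], [0.1, -5, 0, 0, 60], [0.1, -4, 0, 0, 60], [0.1, -3, 0, 0, 60], [0, -1, 0, -5, 60], [0, 0, 0, -4.5, 60], [0, 0, 0, 0, 60]])

```text
t: 20.58
ee_pos: [550.0, 251.3, 163.9]
orientation: [3.114, 0.414, -0.001]
ft_force: [-0.1, 0.7, -2.9]
width: 58.2
grasp_force: 30.0
```

```bash
python3 - <<'E'
from h import *
go(551.5,251.3,110,15.2)
E
```

```text
t 20.57 pos [550.  251.3 163.9] head 15.16 tiltz [-0.001 -0.    -1.   ] q6 1.72 | shift cm [0.15 0.04 5.39] turn -0.0
```

>>> move_arm(rows=[[0.15, 0.04, 2, 0, 60], [0, 0, 2.4, 0, 60], [0, 0, 1, 0, 60], [0, 0, 0, 0, 60], [0, 0, 0, 0, 60]])

```text
t: 21.2
ee_pos: [552.5, 251.3, 110.7]
orientation: [-3.114, -0.414, -0.001]
ft_force: [-0.4, -0.2, -2.8]
width: 58.5
grasp_force: 30.0
```

```bash
python3 - <<'E'
from h import *
go(551.5,251.3,92,15.2)
c=cal("wrist");im=optics.get_image("wrist"); cv2.imwrite("pics/w9.png",cv2.resize(im[80:360,180:460],(600,600),interpolation=cv2.INTER_CUBIC))
E
```

```text
t 21.2 pos [552.5 251.3 110.7] head 15.15 tiltz [ 0.001  0.    -1.   ] q6 1.71 | shift cm [-0.1  -0.02  1.87] turn -0.1
```

View pics/w9.png

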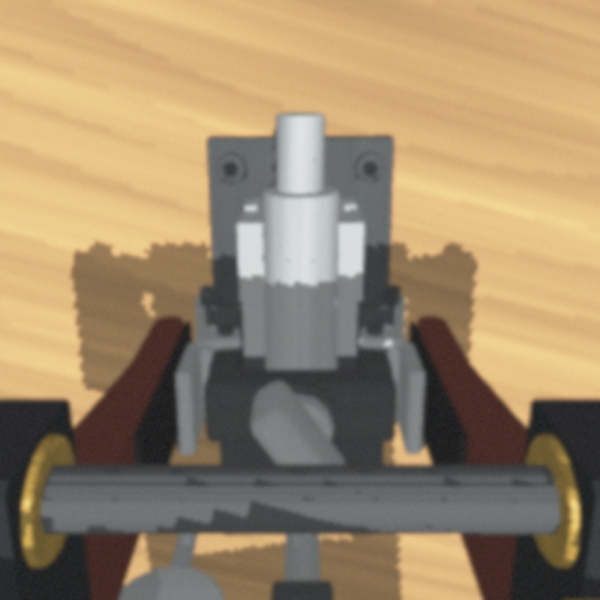

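The carried clamp (tabs at columns 177 and 424) is centred on the block (237–363) and the shaft (265–338). I lower in stages.

>>> move_arm(rows=[[-0.1, 0, 1, 0, 60], [0, 0, 1, 0, 60], [0, 0, 1, 0, 60], [0, 0, 0.5, 0, 60], [0, 0, 0, 0, 60], [0, 0, 0, 0, 60]])

```text
t: 22.0
ee_pos: [551.2, 251.1, 75.4]
orientation: [-3.114, -0.415, -0.001]
ft_force: [-0.1, 0.5, -2.0]
width: 58.7
grasp_force: 30.0
```

>>> move_arm(rows=[[0, 0, 0.4, 0, 60], [0, 0, 0.4, 0, 60], [0, 0, 0.3, 0, 60], [0, 0, 0, 0, 60], [0, 0, 0, 0, 60]])

```text
t: 22.62
ee_pos: [551.1, 251.0, 64.3]
orientation: [-3.114, -0.415, -0.0]
ft_force: [-0.5, -0.4, -2.8]
width: 58.3
grasp_force: 30.0
```

>>> move_arm(rows=[[0, 0, 0.15, 0, 60], [0, 0, 0.1, 0, 60], [0, 0, 0, 0, 60], [0, 0, 0, 0, 60]])

```text
t: 23.12
ee_pos: [551.0, 251.0, 61.8]
orientation: [-3.114, -0.415, -0.0]
ft_force: [0.2, 0.3, -2.7]
width: 58.3
grasp_force: 30.0
```

>>> move_arm(rows=[[0, 0, 0.08, 0, 60], [0, 0, 0, 0, 60], [0, 0, 0.08, 0, 60], [0, 0, 0, 0, 60]])

```text
t: 23.62
ee_pos: [551.1, 251.0, 61.0]
orientation: [-3.114, -0.415, -0.001]
ft_force: [-2.7, -0.7, 6.5]
width: 58.3
grasp_force: 30.0
```

Contact shows at z 61, the height of the original seat. I let the tabs go.

>>> move_arm(rows=[[0, 0, 0, 0, 70], [0, 0, 0, 0, 80], [0, 0, 0, 0, 90], [0, 0, 0, 0, 100], [0, 0, 0, 0, 100], [0, 0, -2, 0, 100], [0, 0, -4, 0, 100], [0, 0, -5, 0, 100], [0, 0, 0, 0, 100]])

```text
t: 24.75
ee_pos: [553.9, 252.2, 175.9]
orientation: [-3.112, -0.414, -0.014]
ft_force: [0.8, -0.2, -0.3]
width: 87.7
grasp_force: 0.0
```

```bash
python3 - <<'E'
from h import *
go(551.5,251.3,92,15.2)
c=cal("wrist");im=optics.get_image("wrist"); cv2.imwrite("pics/w10.png",cv2.resize(im[100:330,220:420],(520,598),interpolation=cv2.INTER_CUBIC))
for l,z in(("clamp",85),("tab_a",78),("wing_mid",105)):
  for d in spotter.regions_of("wrist",l)[:2]: print(l,d["conf"],d["point"],axis(c,d["region"],z))
E
```

```text
t 24.75 pos [553.9 252.2 175.9] head 15.17 tiltz [ 0.009  0.004 -1.   ] q6 1.71 | shift cm [-0.33  0.04  8.38] turn -0.0
clamp 0.66 [322.3, 207.3] (array([551.1, 250.2], dtype=float32), np.float64(105.0), array([550.1, 250.8]), array([46.3, 67.1]), 16.3)
tab_a 0.77 [351.2, 202.2] (array([558. , 223.9], dtype=float32), np.float64(-143.3), array([558.1, 223.7]), array([31.4, 13.4]), 39.6)
tab_a 0.6 [289.9, 204.0] (array([543.8, 277.1], dtype=float32), np.float64(172.4), array([543.6, 277.6]), array([15.3, 32.3]), 81.0)
wing_mid 0.59 [320.6, 211.0] (array([549.3, 249.7], dtype=float32), np.float64(46.2), array([549.7, 249. ]), array([30.7, 14.4]), 47.3)
wing_mid 0.54 [471.5, 69.2] (array([682.8, 179.9], dtype=float32), np.float64(122.1), array([682.5, 180.8]), array([32.9, 37. ]), 23.6)
```

View pics/w10.png

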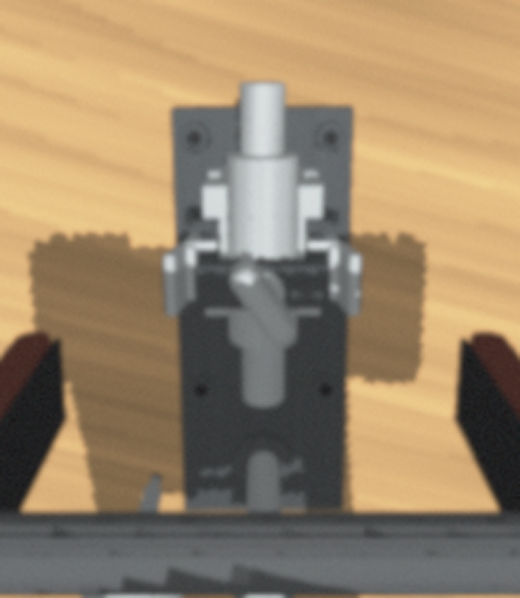

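The clamp sits across the shaft mid-block with both tabs relaxed: 67.1 mm over the tabs, at crop (178,280) and (345,280). The wing runs from (243,272) to (285,340). I turn to its heading and lower a little.

>>> move_arm(rows=[[0, 0, 1, -8, 60], [0, 0, 1, -8, 50], [0, 0, 1, -8, 45], [0, 0, 0, -8, 45], [0, 0, 0, 0, 45], [0, 0, 0, 0, 45]])

```text
t: 25.7
ee_pos: [550.7, 250.8, 139.6]
orientation: [-2.881, -1.253, 0.002]
ft_force: [0.5, -0.8, -0.4]
width: 39.6
grasp_force: 0.0
```

```bash
python3 - <<'E'
from h import *
c=cal("wrist");im=optics.get_image("wrist"); go(550.9,250.6,91,48)
for l,z in(("clamp",85),("tab_a",78),("wing_mid",105)):
  for d in spotter.regions_of("wrist",l)[:2]:
    print(l,d["conf"],d["point"],axis(c,d["region"],z))
    if l=="wing_mid" and d["conf"]>.4:
      m=d["region"]; ys,xs=np.nonzero(m); x0,y0=xs.min(),ys.min()
      for r in m[ys.min():ys.max()+1:3,x0-2:xs.max()+3]: print(''.join('#' if v else '.' for v in r))
E
```

```text
t 25.75 pos [550.8 250.8 139.7] head 47.04 tiltz [-0.001 -0.    -1.   ] q6 1.16 | shift cm [-0.01  0.03  4.87] turn -1.0
clamp 0.87 [314.1, 213.3] (array([550.3, 252.5], dtype=float32), np.float64(100.7), array([549.8, 251.2]), array([45.2, 66.8]), 14.4)
tab_a 0.89 [349.9, 228.5] (array([557.6, 225. ], dtype=float32), np.float64(46.0), array([558.6, 224.8]), array([34.7, 15.8]), 48.1)
tab_a 0.88 [288.3, 187.1] (array([544.4, 277.7], dtype=float32), np.float64(179.8), array([542.8, 277.7]), array([14.5, 31.7]), 85.6)
wing_mid 0.83 [317.4, 220.1] (array([549.1, 251.6], dtype=float32), np.float64(49.3), array([548.8, 251.4]), array([30.3, 13.2]), 47.1)
..........###...........
......###########.......
.....#############......
.....#############......
...##################...
..####################..
..####################..
..###################...
....###############.....
......#############.....
......#############.....
......#############.....
......#############.....
.......###########......
```

>>> move_arm(rows=[[0, -0.06, 2, -1, 45], [0, 0, 2, 0, 45], [0, 0, 0.8, 0, 45], [0, 0, 0, 0, 45], [0, 0, 0, 0, 25], [0, 0, 0, 0, 5], [0, 0, 0, 0, 5], [0, 0, 0, 0, 5], [0, 0, 0, 0, 5]])

```text
t: 27.02
ee_pos: [550.7, 251.7, 92.5]
orientation: [-2.868, -1.282, -0.001]
ft_force: [-0.3, 1.8, 2.0]
width: 8.6
grasp_force: 30.0
```

```bash
python3 - <<'E'
from h import *
s=get_obs(); print(s["moment"],s["ft_force"],s["width"]); go(550.9,250.6,91,48)
E
```

```text
[0.32468342 0.16826011 0.04935405] [-0.28360213  1.82585846  1.99218358] 8.631956890144911
t 27.02 pos [550.7 251.7  92.5] head 48.17 tiltz [ 0.     0.001 -1.   ] q6 1.14 | shift cm [-0.07  0.08  0.15] turn 0.2
```

Gripped on the flats at 8.6 mm. I turn clockwise.

>>> move_arm(rows=[[0, 0, 0, 5, 5], [0, 0, 0, 5, 5], [0, 0, 0, 5, 5], [0, 0, 0, 5, 5], [0, 0, 0, 5, 5], [0, 0, 0, 3, 5], [0, 0, 0, 0, 5], [0, 0, 0, 0, 5]])

```text
t: 28.02
ee_pos: [550.9, 251.2, 92.3]
orientation: [3.092, 0.552, 0.001]
ft_force: [1.8, -1.8, 1.8]
width: 8.8
grasp_force: 30.0
```

```bash
python3 - <<'E'
from h import *
s=get_obs(); print(s["moment"],s["ft_force"],s["width"]); go(550.9,250.6,91,15.2)
E
```

```text
[-0.39266003 -0.21114541  0.03341119] [ 1.83616137 -1.75884164  1.81961196] 8.833282570770288
t 28.02 pos [550.9 251.2  92.3] head 20.24 tiltz [ 0.001 -0.    -1.   ] q6 1.63 | shift cm [-0.02  0.06  0.13] turn 5.0
```

>>> move_arm(rows=[[0, 0, 0, 2, 5], [0, 0, 0, 2, 5], [0, 0, 0, 1.5, 5], [0, 0, 0, 0, 5]])

```text
t: 28.52
ee_pos: [550.8, 251.1, 92.3]
orientation: [3.116, 0.399, 0.001]
ft_force: [2.1, -5.1, 1.5]
width: 8.8
grasp_force: 30.0
```

```bash
python3 - <<'E'
from h import *
s=get_obs(); print(s["moment"],s["ft_force"],s["width"]); go(550.9,250.6,91,15.2)
E
```

```text
[-0.87672227 -0.4434068  -0.03944593] [ 2.147109   -5.05939619  1.47633472] 8.77118790560522
t 28.52 pos [550.8 251.1  92.3] head 14.61 tiltz [ 0. -0. -1.] q6 1.72 | shift cm [-0.    0.05  0.13] turn -0.6
```

>>> move_arm(rows=[[0, 0, 0, 1.5, 5], [0, 0, 0, 1.5, 5], [0, 0, 0, 0, 5], [0, 0, 0, 0, 5]])

```text
t: 29.02
ee_pos: [550.9, 250.9, 92.4]
orientation: [3.125, 0.319, 0.001]
ft_force: [1.9, -5.6, 4.3]
width: 8.9
grasp_force: 30.1
```

```bash
python3 - <<'E'
from h import *
s=get_obs(); print(s["moment"],s["ft_force"],s["width"]); go(550.9,250.6,91,15.2)
E
```

```text
[-1.1100538  -0.48243048  0.31176587] [ 1.92719416 -5.6460953   4.3390477 ] 8.914842136573755
t 29.02 pos [550.9 250.9  92.4] head 11.66 tiltz [ 0.001 -0.001 -1.   ] q6 1.78 | shift cm [-0.01  0.03  0.14] turn -3.5
```

The moment jumped to 0.31 N m at heading about 13°, so the screw is bottomed. I back off a quarter turn.

>>> move_arm(rows=[[0, 0, 0, -8, 5], [0, 0, 0, -9.5, 5], [0, 0, 0, -9.5, 5], [0, 0, 0, -9.5, 5], [0, 0, 0, -9.5, 5], [0, 0, 0, -9.5, 5], [0, 0, 0, -9.5, 5], [0, 0, 0, -9.5, 5], [0, 0, 0, -9.5, 5], [0, 0, 0, -8.8, 5]])

```text
t: 30.28
ee_pos: [547.9, 252.7, 92.5]
orientation: [-1.917, -2.483, 0.003]
ft_force: [-9.4, 4.4, 11.8]
width: 9.0
grasp_force: 30.1
```

>>> move_arm(rows=[[0, 0, 0, 0, 5], [0, 0, 0, 0, 5], [0, 0, 0, 0, 5]])

```text
t: 30.65
ee_pos: [548.1, 252.8, 92.5]
orientation: [-1.924, -2.478, 0.002]
ft_force: [-8.8, 4.3, 10.4]
width: 9.0
grasp_force: 30.0
```

```bash
python3 - <<'E'
from h import *
s=get_obs(); print(s["moment"],s["ft_force"],s["width"]); go(550.9,250.6,91,104.5)
E
```

```text
[ 0.80307431  1.58654104 -0.03319631] [-8.77438842  4.26882242 10.37609012] 8.967533687605043
t 30.65 pos [548.1 252.8  92.5] head 104.36 tiltz [-0.004  0.002 -1.   ] q6 0.16 | shift cm [-0.29  0.22  0.15] turn -0.1
```

>>> move_arm(rows=[[0, -0.15, 0, 0, 5], [0, 0, 0, 0, 5], [0, 0, 0, 0, 20], [0, 0, 0, 0, 35], [0, 0, 0, 0, 45], [0, 0, 0, 0, 45], [0, 0, -2, 0, 45], [0, 0, -4, 0, 45], [0, 0, -3, 0, 45], [0, 0, 0, 0, 45]])

```text
t: 31.9
ee_pos: [551.1, 251.8, 186.0]
orientation: [1.922, 2.481, 0.009]
ft_force: [0.1, 0.1, -0.4]
width: 39.6
grasp_force: 0.0
```

```bash
python3 - <<'E'
from h import *
c=cal("wrist");im=optics.get_image("wrist"); go(550.9,250.6,91,104.5)
for l,z in(("clamp",85),("tab_a",78),("wing_mid",105),("shaft",65)):
  for d in spotter.regions_of("wrist",l)[:2]: print(l,d["conf"],d["point"],axis(c,d["region"],z))
t=cal("top"); optics.get_image("top")
for l,z in(("clamp",80),("pin",42),("shaft",60),("ring_gauge",16),("weight",52)):
  for d in spotter.find_in("top",l)[:2]: print(l,round(d["conf"],2),np.round(d["point"]))
E
```

```text
t 31.95 pos [549.9 251.3 184. ] head 104.46 tiltz [ 0.003  0.001 -1.   ] q6 0.16 | shift cm [-0.09  0.05  9.3 ] turn -0.0
clamp 0.93 [313.3, 194.9] (array([547. , 254.2], dtype=float32), np.float64(105.3), array([547.8, 252.2]), array([30.2, 67.4]), 14.8)
tab_a 0.8 [313.6, 167.5] (array([540.7, 277.2], dtype=float32), np.float64(-159.1), array([540.1, 276.4]), array([25.4, 15.9]), 17.2)
tab_a 0.63 [317.7, 227.6] (array([555. , 221.4], dtype=float32), np.float64(-148.0), array([554.2, 227.1]), array([21.6, 23.3]), 13.7)
wing_mid 0.95 [317.0, 200.5] (array([547.9, 251. ], dtype=float32), np.float64(105.9), array([548. , 250.7]), array([13.4, 29.8]), 14.4)
shaft 0.81 [329.1, 193.6] (array([553.7, 253.1], dtype=float32), np.float64(-164.4), array([552.7, 252.4]), array([119.1,  26.9]), 14.5)
clamp 0.52 [241. 188.]
pin 0.76 [395. 198.]
shaft 0.56 [240. 202.]
ring_gauge 0.66 [275. 149.]
weight 0.68 [363. 152.]
weight 0.62 [243. 202.]
```

The measured wing heading is 105° against the clamp's 15°, so it is backed off a quarter turn. The tabs are at rest at 67.4 mm, the shaft lies in the V and the arm is clear. I hand in the job.

```bash
python3 -c "
from h import *
print(close_job())"
```

```text
the job is handed in; nothing more can be done
None
```

I handed the job in at about 32 s: the shaft lies in the station's V with the clamp locked over it. The wing screw was bottomed and backed off a quarter turn; the clamp ended about 3–5 mm off the middle of the block and shaft, after sliding slightly along the V during the back-off.

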